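# Top the crib and unclip the print cassette

### The arm

A 6-joint arm with a two-finger parallel gripper is mounted at the origin on the work surface. World frame = base frame: x ahead of the robot, y to its left, z up, the work surface at z = 0. Lengths are in m, angles in rad, forces in N, time in s.
With the tool pointing down it reaches from about 0.4 to 0.925 m from the base axis. Payload 3.4 kg.
Tool frame: the origin (TCP) lies midway between the tips of the shut fingers; the grasp point (between the pads) lies 19 mm behind it (env.tcp_to_grasp is the distance from the TCP to the grasp point, in m); z points along the fingers, y is the line along which they close (so a half turn about z gives the same grasp; the last joint's range is limited). The gripper opens to 85 mm and grips with 20 to 120 N. Pads are 22 mm wide; open, the fingers measure 114 mm over their backs; the gripper's body (76 mm by 85 mm) begins 54 mm behind the grasp point. The pads swing forward as they close: fully open they stand 13 mm farther back than shut.
Start: joints at [-1.222, 0.307, 1.506, -0, 1.328, -0.073], TCP at [0.236, -0.524, 0.206] pointing down, gripper open.
Joint ranges: [-3.12, 3.12], [-1.05, 2.28], [0.14, 2.33], [-1.42, 4.57], [0.1, 2.73], [-2.68, 2.68]. Speed limits (rad/s): [2.57, 2.57, 3.14, 3.14, 3.14, 3.14].

### API

Orientations are given as a unit quaternion [w, x, y, z].
In Python, from bench import env gives the robot as it stands. The module is installed in compiled form; this text tells all that it offers.
- The arm moves only by the tool send_rows, never from a script. Its argument "rows" is a list of rows, each a list of 3 entries, a list of its own where there are three numbers: the shift along the world's x, y, z in mm, then the turn about the world's z in rad, then the opening, from 0 (shut) to 1 (fully open). In form: [[[tx, ty, tz], turn, jaw], ...]. A call has 1 to 20 rows; each row is the pose to reach, as a shift and turn from the pose commanded when the call began; what a row does not reach only later rows make up. A row lasts 1/12 s, in which the tool goes at most 41.7 mm and 7.16 degrees, less where a joint would pass 70% of its speed; a pose out of reach is approached as far as the arm can. A call with a gripper value outside its range is refused whole. The fingers move at their own pace and stop on an object; "grip_force" is the grip in N (left out, the last holds). Time passes only in rows, so rows that repeat a pose let the fingers close. It gives the time, the measured TCP pose, the force, the opening and the grip force at its end, in the units of the state.
- env.read_state(): the state, without advancing time (a new reading comes with each control period).
- env.get_image(name): name is "scene" or "top" or "wrist"; returns a dict with "frame" (384x512x3 uint8, red, green, blue), "z_map" (384x512 float32, m along the optical axis (not along the pixel's ray), 0 where there is no reading), "mtx" (3x3 intrinsics, pixels), "camera_from_world" (4x4, takes a point from world to camera coordinates). Camera axes: x right, y down, z forward; pixel columns grow to the right and rows downward; lengths in m; the calibration is good to about 2 mm. A picture is of the moment at which its call begins.
- env.hand_in(): hands the job in; it is judged then, once.
The state is a dict: "time_s": time; "qpos": joint angles; "qd": joint speeds; "tau": joint torques, N m; "tcp_pos": TCP position; "tool_rot": TCP orientation; "ft_force": force on the tool from outside, world axes, zero at the start; "ft_torque": the same for the moment, N m; "gripper_width": finger opening in m; "finger_force": force on a finger pad.
Only numpy, scipy, OpenCV 4.12 (cv2) and the standard library are available. Lean on these libraries where they do the work, as an engineer would, in place of code of your own. Each camera call takes 0.05 s, during which the arm holds its last target. There are 200 camera calls.

### The job

Finish the little wooden crib by laying the two loose slats flat across its top, crosswise to the layer below, each straight above one slat of the bottom layer. Then pinch the two side catches of the print cassette together, lift the cassette out of its dock by them, and finish still holding it pinched, upright and at rest, clear of everything, a few centimetres above the middle of the finished crib, so that a colleague can check its underside before it is set down. Do not let go at the end, and leave the other things on the bench alone.

Things in the scene. Friction and masses are not known exactly. Their poses are not given: they have to be found in the camera images.
- cassette: Light grey plastic print cassette, 0.25 to 0.45 kg, in the dock. Origin: centre of its underside, z up. Foot 90 (x) by 57 mm (y), 14 mm high; body above it 90 by 34 mm, up to 92 mm high. A black sprung catch is 8 mm off each y side; each is hooked under a lip of the dock, so unpinched the cassette can rise only 2 to 3 mm. The outer faces of the catch pads are 62 mm apart free, 48 mm fully pinched.
- catch_a (a joint): Catch on the cassette's +y side: 0 free, 0.007 m pressed fully in; 3 N to start, 8 N fully in. Its ribbed finger pad faces +y, 31 mm from the cassette's middle plane when free, 40 mm wide (x), 58 to 86 mm above the cassette's underside (middle 72 mm). The hook clears the dock's lip from about 0.004 m, with the cassette centred; press fully.
- catch_b (a joint): The same for the catch on the cassette's -y side.
- dock: Fixed dock: aluminium plate 150 (x) by 104 mm (y), 8 mm thick, with a black pocket 106 by 90 mm, open upward, top 44 mm above the bench. Origin: centre of its underside on the bench, z up. The cassette starts centred in it, underside 8 mm above the bench, axes alike, 2.5 mm of play; its foot clears the pocket after 36 mm of straight lift.
- crib: Fixed crib of pale slats like the loose ones, in two crossed layers; origin: its centre on the bench, z up. Bottom layer: two slats along y, centred at x = +50 and -50 mm. Second layer: two along x, centred at y = +50 and -50 mm, top 30 mm above the bench. The missing third layer repeats the bottom one: along y at x = +50 and -50 mm, its top 45 mm above the bench.
- slat_1: Loose pale wooden slat 150 mm (x) by 22 mm (y) by 15 mm high, about 35 g; origin: centre of its underside. It lies flat on a 3 mm thick black rubber mat on the bench, roughly side by side with the other and about 90 mm from it. Either slat may take either place.
- slat_2: The other loose slat, identical.
- tape_roll: Bystander, leave alone: roll of clear tape lying flat, 84 mm across, 24 mm high. Origin: centre of its underside.
- carton: Bystander: cardboard carton 60 by 50 by 42 mm. Origin: centre of its underside.
- screw_jar: Bystander: jar 52 mm across, 55 mm high. Origin: centre of its underside.
- reel: Bystander: black plastic reel lying flat, 64 mm across, 30 mm high. Origin: centre of its underside.
- wrench: Bystander: steel wrench 160 mm long lying on the bench towards the far bins.
- screwdriver: Bystander: screwdriver 180 mm long lying on the bench at the robot's right.
- glue: Bystander: white bottle 40 mm across, 80 mm high, standing at the left.
Things that resemble listed ones, but are neither listed nor needed, are in the scene too. Several things have the shape of the cassette; the one meant has the colours described above.

How it is judged:
By the outcome, as a careful person would: the job done as asked, in the order asked, and still so for the second after the job is handed in, while the arm keeps its last pose, push and grip.
It also fails if it takes over 72 s, if anything falls off the work surface, if the arm or the gripper's body presses on something with over 40 N, if the wrist force passes 120 N, or if a joint passes its speed limit or range.

## Working session

There is one attempt and no reset: what is moved stays moved. The work goes in short steps, Python scripts to look and compute and a tool call to move; the robot and the scene stay as the last step left them, time stands still between calls to the robot, and variables do not carry over. Pictures are saved under pics/ and viewed, at most 12 in all, crops included, and the job is handed in when it is done.

Besides the shell and the picture viewer there is one more tool, called after "Request:" as name(argument=value, ...), one argument or row to a line, values as JSON. send_rows: Moves the arm, as the interface text tells. Its arguments: {"type":"object","properties":{"rows":{"type":"array"},"grip_force":{"type":"number"}},"required":["rows"]}

```bash
mkdir -p pics
cat > h.py <<'E'
import numpy as np, cv2
from bench import env
def ray(im,u,v,z):
    T=im["camera_from_world"];R=T[:3,:3];t=T[:3,3]
    c=-R.T@t; d=R.T@np.linalg.inv(im["mtx"])@np.array([u,v,1.])
    return c+d*(z-c[2])/d[2]
def cloud(im):
    z=im["z_map"];v,u=np.mgrid[:z.shape[0],:z.shape[1]]
    p=np.stack([u,v,np.ones_like(u)],-1)@np.linalg.inv(im["mtx"]).T*z[...,None]
    T=im["camera_from_world"]
    return (p-T[:3,3])@T[:3,:3]
def save(im,n,box=None,k=1):
    f=im["frame"][...,::-1]
    if box: f=f[box[1]:box[3],box[0]:box[2]]
    cv2.imwrite("pics/"+n,cv2.resize(f,None,fx=k,fy=k,interpolation=cv2.INTER_CUBIC))
E
python3 - <<'E'
from h import *
for n in("scene","top"):
    im=env.get_image(n);save(im,n+"0.png",k=1.5);np.savez("pics/"+n+".npz",**im)
    print(n,im["camera_from_world"].round(3).tolist(),im["mtx"].round(1).tolist(),(im["z_map"]==0).mean())
s=env.read_state();print({k:np.round(v,3) for k,v in s.items()})
E
```

```text
scene [[-0.824, 0.567, 0.017, 0.451], [0.38, 0.575, -0.725, -0.174], [-0.421, -0.591, -0.689, 1.464], [0.0, 0.0, 0.0, 1.0]] [[396.3, 0.0, 249.3], [0.0, 396.3, 188.2], [0.0, 0.0, 1.0]] 0.0041351318359375
top [[-0.0, -1.0, -0.001, -0.024], [-0.982, 0.001, -0.187, 0.541], [0.187, 0.0, -0.982, 1.618], [0.0, 0.0, 0.0, 1.0]] [[471.1, 0.0, 254.1], [0.0, 471.1, 194.4], [0.0, 0.0, 1.0]] 0.0041351318359375
{'time_s': np.float64(0.1), 'qpos': array([-1.221,  0.307,  1.508,  0.   ,  1.328, -0.073]), 'qd': array([ 0.001, -0.001, -0.003,  0.   , -0.003,  0.   ]), 'tau': array([ 0.0000e+00, -4.5853e+01, -2.5261e+01, -0.0000e+00,  6.0000e-03,
       -0.0000e+00]), 'tcp_pos': array([ 0.236, -0.524,  0.205]), 'tool_rot': array([-0.001,  0.978,  0.21 , -0.   ]), 'ft_force': array([0.248, 0.363, 1.204]), 'ft_torque': array([-0.008,  0.006, -0.007]), 'finger_force': np.float64(0.0), 'gripper_width': np.float64(0.086)}
```

View pics/scene0.png

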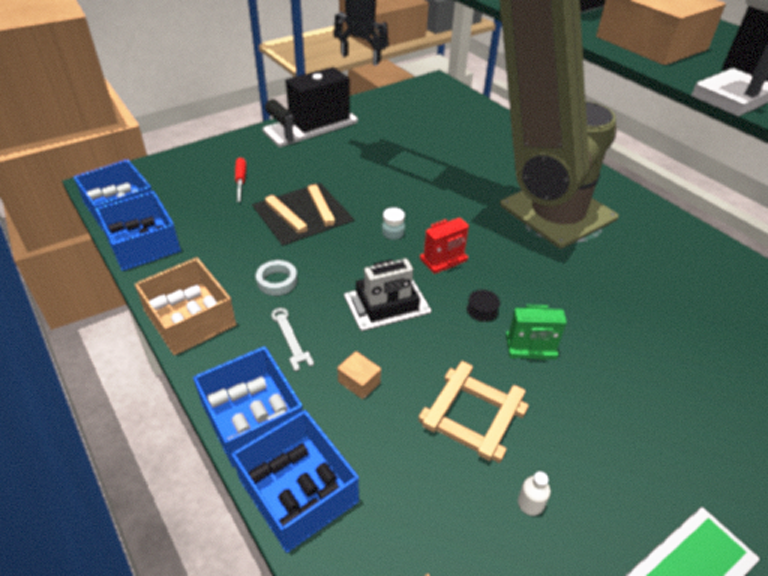

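View pics/top0.png

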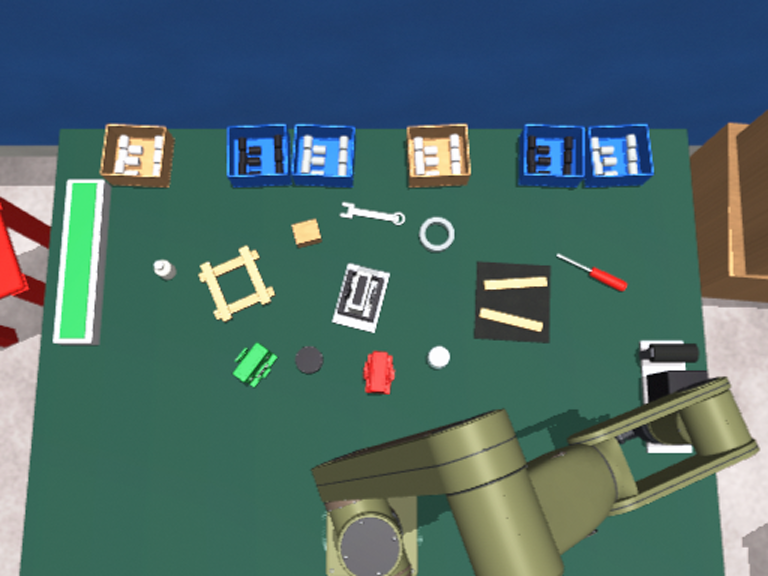

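The scene view shows a light grey cassette in a black pocket on a plate at about (388,285), a red one without a dock at (445,245) and a green one at (537,332). The top view (1.5x scale) shows the same three at (362,296), (379,371) and (254,364). It also shows the crib at (236,284) and the loose slats at (515,284) and (511,320) on the mat. Only the grey one has black catches and a dock, so it is the one meant. Next I'll measure and confirm it in a crop.

Run:
```python
from h import *
im=dict(np.load("pics/top.npz"));f=im["frame"]
hsv=cv2.cvtColor(f,cv2.COLOR_RGB2HSV)
print("slat hsv",hsv[189,343],hsv[213,340],"crib",hsv[170,147], "plate",hsv[216,228])
m=cv2.inRange(hsv,(10,40,150),(32,180,255))
n,l,st,c=cv2.connectedComponentsWithStats(m)
for i in range(1,n):
    if st[i,4]<60 or c[i,1]<135: continue
    v,u=np.where(l==i)
    h={0:.018}.get(0) if c[i,0]>300 else .03
    P=np.array([ray(im,a,b,h)[:2] for a,b in zip(u,v)],np.float32)
    r=cv2.minAreaRect(P*1000); bp=cv2.boxPoints(r)
    print(i,c[i].round(1),st[i,4],"mean",P.mean(0).round(4),"rect",np.round(r[0],1),np.round(r[1],1),round(r[2],1),bp.round(0).tolist())
# dock plate: depth-based & white
C=cloud(im)
sel=np.zeros(f.shape[:2],bool);sel[165:232,215:270]=1
for lo,hi in((.003,.018),(.036,.05),(.09,.115)):
    k=sel&(C[...,2]>lo)&(C[...,2]<hi)
    r=cv2.minAreaRect((C[k][:,:2]*1000).astype(np.float32));print(lo,k.sum(),np.round(r[0],1),np.round(r[1],1),round(r[2],1),np.median(C[k][:,2]))
w=sel&(hsv[...,1]<50)&(hsv[...,2]>140)
k=w
v,u=np.where(cv2.morphologyEx(k.astype(np.uint8),cv2.MORPH_OPEN,np.ones((2,2)))>0)
P=np.array([ray(im,a,b,.008)[:2]*1000 for a,b in zip(u,v)],np.float32);r=cv2.minAreaRect(P);print("white@8mm",r)
# pale z
for (a,b) in((343,189),(340,213),(157,190),(147,185)):print(C[b-1:b+2,a-1:a+2].reshape(-1,3).mean(0).round(4))
save(im,"crop1.png",(120,130,380,270),3)
```

```text
slat hsv [ 27  58 253] [ 28  55 253] crib [ 81 120 104] plate [102   7 194]
3 [490.2 139.6] 894 mean [ 0.7545 -0.897 ] rect [ 780.4 -906. ] [399.5  91.7] 1.3 [[580.0, -865.0], [582.0, -957.0], [981.0, -947.0], [979.0, -855.0]]
9 [203.7 153.8] 230 mean [0.6959 0.1594] rect [696.1 159.4] [49.6 61.9] 14.6 [[664.0, 183.0], [680.0, 123.0], [728.0, 136.0], [712.0, 196.0]]
10 [156.8 188.9] 904 mean [0.5658 0.3254] rect [568.3 325.5] [150.7 150.7] 24.1 [[469.0, 363.0], [530.0, 226.0], [668.0, 288.0], [606.0, 425.0]]
11 [343.7 188.5] 252 mean [ 0.5693 -0.349 ] rect [ 569.4 -348.3] [ 22.6 150.8] 3.8 [[553.0, -274.0], [563.0, -424.0], [586.0, -423.0], [576.0, -272.0]]
12 [340.3 212.7] 270 mean [ 0.4805 -0.3335] rect [ 480.2 -333.3] [152.1  23.1] 75.7 [[450.0, -404.0], [473.0, -410.0], [510.0, -262.0], [488.0, -257.0]]
13 [434.9 275.8] 393 mean [ 0.2574 -0.6571] rect [ 261.9 -666.3] [ 26.7 334.3] 22.3 [[186.0, -517.0], [313.0, -826.0], [338.0, -816.0], [211.0, -507.0]]
14 [482.  281.3] 539 mean [ 0.2386 -0.8197] rect [ 239.2 -819.7] [119.9  56. ] 18.8 [[173.0, -813.0], [191.0, -866.0], [305.0, -
[... 612 characters left out ...]
], [86.0, -238.0]]
22 [237.5 337.9] 127 mean [0.0501 0.0319] rect [53.2 32.3] [33.  52.3] 20.3 [[29.0, 51.0], [47.0, 2.0], [78.0, 13.0], [60.0, 63.0]]
24 [243.5 365.6] 565 mean [-0.0393  0.0114] rect [-30.7  -1.9] [198.1 128. ] 90.0 [[-95.0, -101.0], [33.0, -101.0], [33.0, 97.0], [-95.0, 97.0]]
0.003 1140 [538.2  20.3] [198.7 245.1] 90.0 0.006007897129433665
0.036 244 [535.5  24.2] [ 90.  105.8] 75.8 0.04394846120437723
0.09 290 [535.4  23.9] [63.1 91.3] 74.9 0.1007249208840747
white@8mm ((532.915283203125, 22.087745666503906), (107.05281066894531, 151.4998779296875), 75.61707305908203)
[ 0.567  -0.3461  0.0194]
[ 0.4791 -0.3321  0.0201]
[5.675e-01 3.309e-01 2.000e-04]
[0.586  0.3681 0.001 ]
```

View pics/crop1.png

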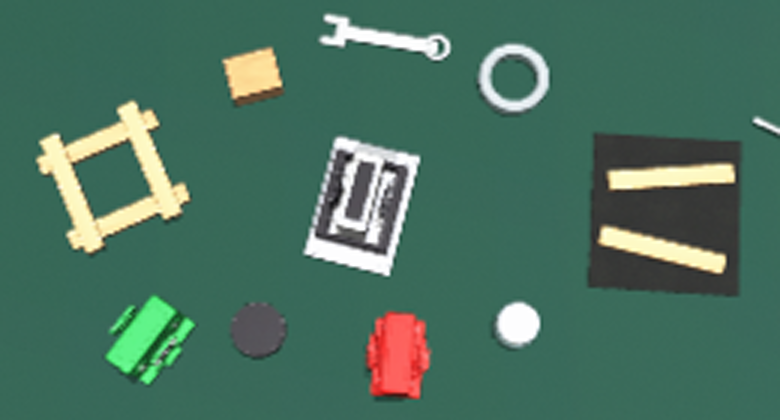

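The crop confirms it. The grey cassette with black catches sits in the white plate at crop (360,200). The green (150,345) and red (398,355) ones don't match and have no dock. On the crib, the upper layer runs along about 24°. I'll move above slat 1 and take one close look.

Request:
send_rows(
  rows=[
    [[100, 60, 0], 0.3, 0.7],
    [[333, 176, 0], 1.215, 0.6],
    [[333, 176, 0], 1.215, 0.6],
    [[333, 176, 0], 1.215, 0.6],
    [[333, 176, 0], 1.215, 0.6],
    [[333, 176, 0], 1.215, 0.6],
    [[333, 176, 0], 1.215, 0.6],
    [[333, 176, 0], 1.215, 0.6],
    [[333, 176, 0], 1.215, 0.6],
    [[333, 176, 0], 1.215, 0.6],
    [[333, 176, 0], 1.215, 0.6],
    [[333, 176, 0], 1.215, 0.6],
    [[333, 176, 0], 1.215, 0.6],
  ],
  grip_force=40,
)

```text
time_s: 1.18
tcp_pos: [0.5676, -0.3487, 0.2057]
tool_rot: [-0.001, 0.684, 0.729, -0.0]
ft_force: [-1.0, 0.1, -0.1]
gripper_width: 0.0511
finger_force: 0.0
```

```bash
cat >> h.py <<'E'
def pale(im,h,amin=300):
    hsv=cv2.cvtColor(im["frame"],cv2.COLOR_RGB2HSV); m=cv2.inRange(hsv,(10,40,150),(32,180,255))
    n,l,st,c=cv2.connectedComponentsWithStats(m)
    for i in range(1,n):
        if st[i,4]<amin: continue
        v,u=np.where(l==i)
        P=np.array([ray(im,a,b,h)[:2]*1000 for a,b in zip(u,v)],np.float32)
        r=cv2.minAreaRect(P); print("pale px",c[i].round(0),"bbox",st[i,:4],"xy",np.round(r[0],1),"size",np.round(r[1],1),"ang",round(r[2],1))
def st():
    s=env.read_state(); w,x,y,z=s["tool_rot"]
    print("t",round(s["time_s"],2),"tcp",(s["tcp_pos"]*1000).round(1),"tooly",round(np.degrees(2*np.arctan2(y,x))-90,2),"w",round(s["gripper_width"]*1000,1),"ff",round(s["finger_force"],1),"F",s["ft_force"].round(1),"q",s["qpos"].round(2))
E
python3 - <<'E'
from h import *
st();im=env.get_image("wrist");save(im,"w1.png",k=1);pale(im,.018)
E
```

```text
t 1.18 tcp [ 567.6 -348.7  205.7] tooly 3.66 w 51.1 ff 0.0 F [-1.   0.1 -0.1] q [-0.61  0.44  1.3  -0.    1.41 -0.68]
pale px [199. 126.] bbox [173  87  44 112] xy [ 479.5 -330.5] size [149.4  23.1] ang 75.8
pale px [261. 138.] bbox [253 103  18 114] xy [ 568.7 -344.6] size [ 22.9 149.4] ang 3.2
```

View pics/w1.png

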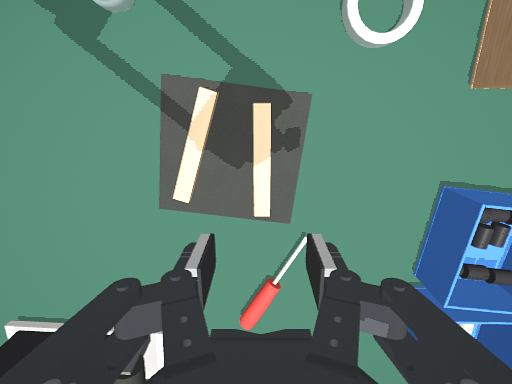

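The wrist view shows both slats in full, slat 1 at px (261,138) and slat 2 at (199,126). Their sizes come out right and they agree with the top view within 4 mm. I'll go down on slat 1.

Request:
send_rows(
  rows=[
    [[1, 2, -40], 0, 0.55],
    [[1, 2, -80], 0, 0.5],
    [[1, 2, -120], 0, 0.5],
    [[1, 2, -155], 0, 0.5],
    [[1, 2, -180], 0, 0.5],
    [[1, 2, -192], 0, 0.5],
    [[1, 2, -200], 0, 0.5],
    [[1, 2, -200], 0, 0.5],
    [[1, 2, -200], 0, 0.1],
    [[1, 2, -200], 0, 0.1],
    [[1, 2, -200], 0, 0.1],
    [[1, 2, -200], 0, 0.1],
    [[1, 2, -200], 0, 0.1],
    [[1, 2, -200], 0, 0.1],
  ],
  grip_force=40,
)

```text
time_s: 2.4
tcp_pos: [0.5703, -0.3465, 0.007]
tool_rot: [0.001, 0.683, 0.73, 0.0]
ft_force: [-0.3, -0.3, 0.5]
gripper_width: 0.0089
finger_force: 0.0
```

```bash
python3 -c "
from h import *
st()"
```

```text
t 2.4 tcp [ 570.3 -346.5    7. ] tooly 3.85 w 8.9 ff 0.0 F [-0.3 -0.3  0.5] q [-0.61  0.62  1.52  0.    1.   -0.68]
```

```bash
python3 -c "
from h import *
im=env.get_image('wrist');save(im,'w2.png');pale(im,.018)"
```

```text
pale px [116. 182.] bbox [ 79  68  76 237] xy [ 479.8 -331. ] size [149.4  22. ] ang 75.8
pale px [259. 200.] bbox [239 106  40 222] xy [ 568.7 -344.4] size [ 21.6 148.7] ang 3.7
```

View pics/w2.png

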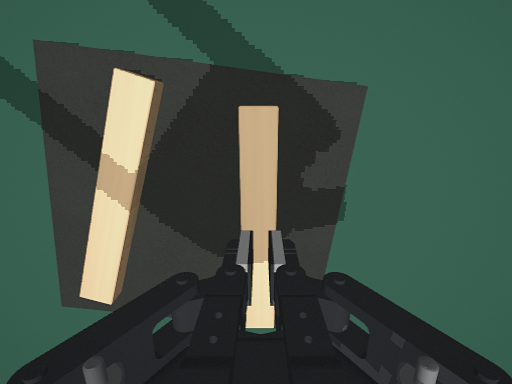

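The fingers at px (245,250)–(278,250) cover the slat's edges, so they closed above it. I'll check the true fingertip height in the depth map.

```bash
python3 -c "
from h import *
im=env.get_image('wrist');C=cloud(im);h=cv2.cvtColor(im['frame'],cv2.COLOR_RGB2HSV)
for r in range(226,300,6): print(r,[(int(u),*(C[r,u]*1000).round(0).astype(int)) for u in (234,242,247,261,275,280,290)])
d=np.abs(C[...,:2]-[.5703,-.3465]).max(-1)<.03
print(env.tcp_to_grasp)
"
```

```text
226 [(234, np.int64(552), np.int64(-349), np.int64(3)), (242, np.int64(558), np.int64(-342), np.int64(17)), (247, np.int64(561), np.int64(-342), np.int64(17)), (261, np.int64(570), np.int64(-341), np.int64(18)), (275, np.int64(579), np.int64(-340), np.int64(19)), (280, np.int64(583), np.int64(-347), np.int64(3)), (290, np.int64(590), np.int64(-346), np.int64(3))]
232 [(234, np.int64(552), np.int64(-353), np.int64(4)), (242, np.int64(559), np.int64(-336), np.int64(38)), (247, np.int64(562), np.int64(-335), np.int64(39)), (261, np.int64(570), np.int64(-344), np.int64(19)), (275, np.int64(577), np.int64(-335), np.int64(38)), (280, np.int64(580), np.int64(-335), np.int64(38)), (290, np.int64(590), np.int64(-351), np.int64(3))]
238 [(234, np.int64(553), np.int64(-358), np.int64(2)), (242, np.int64(560), np.int64(-336), np.int64(45)), (247, np.int64(562), np.int64(-336), np.int64(45)), (261, np.int64(571), np.int64(-349), np.int64(18)), (275, np.int64(577), np.int64(-335), np.int64(45)), (280, np.int64(579), np.int64(-334), np.int64(45)), (290, np.int64(591), np.int64(-355), np.int64(4))]

[... 2996 characters left out ...]
.int64(89)), (242, np.int64(562), np.int64(-335), np.int64(89)), (247, np.int64(564), np.int64(-348), np.int64(73)), (261, np.int64(573), np.int64(-389), np.int64(18)), (275, np.int64(576), np.int64(-343), np.int64(77)), (280, np.int64(576), np.int64(-334), np.int64(90)), (290, np.int64(580), np.int64(-333), np.int64(90))]
298 [(234, np.int64(560), np.int64(-330), np.int64(99)), (242, np.int64(563), np.int64(-334), np.int64(93)), (247, np.int64(564), np.int64(-350), np.int64(73)), (261, np.int64(574), np.int64(-393), np.int64(19)), (275, np.int64(576), np.int64(-346), np.int64(78)), (280, np.int64(576), np.int64(-331), np.int64(96)), (290, np.int64(579), np.int64(-329), np.int64(99))]
0.0187
```

The pad faces span z≈36–67 while the TCP reads 7, so the real fingertips sit about 28 mm behind the stated TCP. The fact that the fingers closed above an 18 mm slat agrees with this. I'll apply that offset: open, go down gently and check the force.

Request:
send_rows(
  rows=[
    [[-1, 1, 0], 0, 0.5],
    [[-1, 1, 0], 0, 0.5],
    [[-1, 1, 0], 0, 0.5],
    [[-1, 1, -6], 0, 0.5],
    [[-1, 1, -12], 0, 0.5],
    [[-1, 1, -18], 0, 0.5],
    [[-1, 1, -23], 0, 0.5],
    [[-1, 1, -27], 0, 0.5],
    [[-1, 1, -27], 0, 0.5],
  ],
)

```text
time_s: 3.25
tcp_pos: [0.5681, -0.3448, -0.0224]
tool_rot: [-0.001, 0.683, 0.73, -0.0]
ft_force: [-0.4, 0.9, 0.3]
gripper_width: 0.0428
finger_force: 0.0
```

```bash
python3 -c "
from h import *
st()
im=env.get_image('wrist');C=cloud(im)
for u in (205,210,215,220,300,305,310):
  z=C[200:300,u,2]*1000; j=np.argmax(np.diff(z)>10);print(u,200+j,z[j:j+5].round(0))"
```

```text
t 3.25 tcp [ 568.1 -344.8  -22.4] tooly 3.84 w 42.8 ff 0.0 F [-0.4  0.9  0.3] q [-0.61  0.65  1.55  0.    0.95 -0.68]
205 200 [3. 3. 4. 4. 4.]
210 200 [3. 3. 2. 4. 3.]
215 200 [3. 4. 2. 3. 3.]
220 200 [4. 3. 2. 2. 3.]
300 200 [2. 3. 2. 3. 2.]
305 200 [2. 4. 3. 3. 3.]
310 290 [ 42. 146.  42.  42.  43.]
```

Request:
send_rows(
  rows=[
    [[0, 0, 0], 0, 0.1],
    [[0, 0, 0], 0, 0.1],
    [[0, 0, 0], 0, 0.1],
    [[0, 0, 0], 0, 0.1],
    [[0, 0, 0], 0, 0.1],
    [[0, 0, 0], 0, 0.1],
  ],
  grip_force=40,
)

```text
time_s: 3.8
tcp_pos: [0.5691, -0.3455, -0.0205]
tool_rot: [0.0, 0.683, 0.73, 0.0]
ft_force: [-0.6, 0.1, 0.0]
gripper_width: 0.0208
finger_force: 40.3
```

```bash
python3 -c "
from h import *
st()
im=env.get_image('wrist');C=cloud(im)
for u in (236,242,280,286):
  z=C[200:300,u,2]*1000; j=np.argmax(np.diff(z)>4);print(u,200+j,z[j-1:j+40:4].round(0))"
```

```text
t 3.8 tcp [ 569.1 -345.5  -20.5] tooly 3.84 w 20.8 ff 40.3 F [-0.6  0.1  0. ] q [-0.61  0.65  1.55 -0.    0.95 -0.68]
236 230 [ 3. 12. 18. 21. 25. 29. 32. 35. 39. 41. 43.]
242 200 []
280 284 [18. 18. 18. 18.  2.]
286 230 [ 4. 13. 17. 23. 25. 29. 32. 36. 39. 42. 42.]
```

Request:
send_rows(
  rows=[
    [[0, 0, 15], 0, 0.1],
    [[0, 0, 40], 0, 0.1],
    [[0, 0, 80], 0, 0.1],
    [[0, 0, 120], 0, 0.1],
    [[0, 20, 160], 0, 0.1],
    [[4, 50, 190], 0.02, 0.1],
    [[8, 90, 200], 0.06, 0.1],
    [[12, 130, 200], 0.1, 0.1],
    [[16, 170, 200], 0.15, 0.1],
    [[20, 210, 200], 0.2, 0.1],
    [[24, 250, 200], 0.25, 0.1],
    [[28, 290, 200], 0.3, 0.1],
    [[31, 330, 200], 0.353, 0.1],
    [[34, 370, 200], 0.353, 0.1],
    [[37, 410, 200], 0.353, 0.1],
    [[40, 450, 200], 0.353, 0.1],
    [[43, 490, 200], 0.353, 0.1],
    [[43, 530, 200], 0.353, 0.1],
    [[43, 571, 200], 0.353, 0.1],
    [[43, 571, 200], 0.353, 0.1],
  ],
)

```text
time_s: 5.52
tcp_pos: [0.6113, 0.2338, 0.1789]
tool_rot: [-0.001, 0.542, 0.841, 0.002]
ft_force: [0.9, -1.2, -0.7]
gripper_width: 0.021
finger_force: 40.1
```

Request:
send_rows(
  rows=[
    [[0, 0, 0], 0, 0.1],
    [[0, 0, 0], 0, 0.1],
    [[0, 0, 0], 0, 0.1],
  ],
)

```text
time_s: 5.77
tcp_pos: [0.6117, 0.2243, 0.179]
tool_rot: [-0.0, 0.545, 0.839, -0.001]
ft_force: [-0.2, -1.1, 0.0]
gripper_width: 0.0208
finger_force: 40.1
```

```bash
cat >> h.py <<'E'
def layer(im,lo,hi,c=(567,325),rad=120,amin=150):
    C=cloud(im)*1000; k=(C[...,2]>lo)&(C[...,2]<hi)&(im["z_map"]>0)&(np.hypot(C[...,0]-c[0],C[...,1]-c[1])<rad)
    hsv=cv2.cvtColor(im["frame"],cv2.COLOR_RGB2HSV); k&=cv2.inRange(hsv,(8,30,90),(34,200,255))>0
    k=cv2.morphologyEx(k.astype(np.uint8),cv2.MORPH_OPEN,np.ones((3,3)))
    n,l,s,cc=cv2.connectedComponentsWithStats(k)
    for i in range(1,n):
        if s[i,4]<amin: continue
        P=C[l==i]; r=cv2.minAreaRect(P[:,:2].astype(np.float32))
        print("z",P[:,2].mean().round(1),"px",cc[i].round(0),s[i,4],"xy",np.round(r[0],1),"size",np.round(r[1],1),"ang",round(r[2],1))
E
python3 -c "
from h import *
st();im=env.get_image('wrist');save(im,'w3.png');layer(im,24,36);print();layer(im,8,22,amin=60);layer(im,150,300,c=(612,225))"
```

```text
t 5.77 tcp [611.7 224.3 179. ] tooly 24.01 w 20.8 ff 40.1 F [-0.2 -1.1  0. ] q [ 0.29  0.43  1.37 -0.    1.34 -0.13]
z 30.3 px [262.  12.] 3781 xy [546.5 375.4] size [149.9  22.3] ang 24.1
z 30.2 px [216. 116.] 886 xy [541.8 264. ] size [50.8 21.5] ang 24.0
z 30.2 px [307. 116.] 954 xy [630.8 303.5] size [54.3 21.5] ang 24.0

z 15.3 px [217.  66.] 1556 xy [520.9 309.9] size [22.5 77.6] ang 23.9
z 15.2 px [307.  66.] 1610 xy [612.4 350.7] size [23.1 78.1] ang 24.7
z 15.1 px [220. 132.] 207 xy [549.3 246.9] size [21.7 11.8] ang 24.1
z 14.9 px [304. 132.] 211 xy [640.5 287.4] size [22.1 11.9] ang 24.2
z 217.6 px [260. 215.] 9551 xy [606.5 235.5] size [ 22.6 126.8] ang 23.9
```

View pics/w3.png

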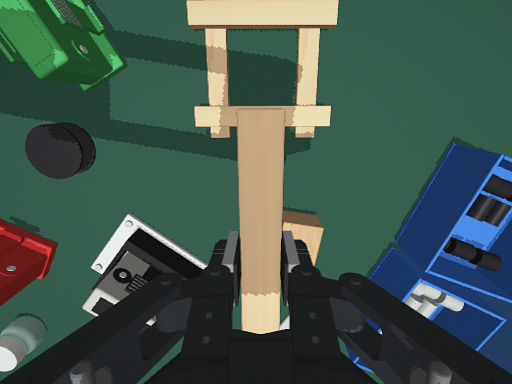

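The wrist view shows the crib ahead with its far upper slat at px (262,12) and the bottom slats at (217,66) and (307,66). Fitted centre is (566.8, 329.7) at 24.0°. The held slat is straight and centred on the TCP. I'll place it at (612.5, 350).

Request:
send_rows(
  rows=[
    [[0, 35, -30], 0, 0.1],
    [[1, 70, -60], 0, 0.1],
    [[1, 105, -90], 0, 0.1],
    [[1, 125, -115], 0, 0.1],
    [[1, 125, -135], 0, 0.1],
    [[1, 125, -150], 0, 0.1],
    [[1, 125, -160], 0, 0.1],
    [[1, 125, -167], 0, 0.1],
    [[1, 125, -170], 0, 0.1],
    [[1, 125, -172], 0, 0.1],
    [[1, 125, -173], 0, 0.1],
    [[1, 125, -173], 0, 0.1],
    [[1, 125, -173], 0, 0.1],
  ],
)

```text
time_s: 6.9
tcp_pos: [0.6137, 0.3507, 0.0074]
tool_rot: [0.0, 0.544, 0.839, 0.001]
ft_force: [0.3, 0.1, -0.4]
gripper_width: 0.0211
finger_force: 40.1
```

```bash
python3 -c "
from h import *
st()"
```

```text
t 6.9 tcp [613.7 350.7   7.4] tooly 24.04 w 21.1 ff 40.1 F [ 0.3  0.1 -0.4] q [0.46 0.66 1.43 0.   1.06 0.04]
```

Request:
send_rows(
  rows=[
    [[0, 0, -1], 0, 0.1],
    [[0, 0, -1], 0, 0.1],
    [[0, 0, -1], 0, 0.35],
    [[0, 0, -1], 0, 0.42],
    [[0, 0, -1], 0, 0.45],
    [[0, 0, 15], 0, 0.45],
    [[0, 0, 50], 0, 0.45],
    [[0, 0, 90], 0, 0.45],
    [[0, 0, 130], 0, 0.5],
    [[0, -40, 170], 0, 0.5],
    [[0, -80, 180], 0, 0.5],
    [[0, -125, 180], 0, 0.5],
    [[0, -125, 180], 0, 0.5],
    [[0, -125, 180], 0, 0.5],
  ],
)

```text
time_s: 8.07
tcp_pos: [0.6129, 0.2216, 0.1871]
tool_rot: [0.001, 0.546, 0.838, -0.0]
ft_force: [0.5, 0.1, -0.8]
gripper_width: 0.0428
finger_force: 0.0
```

```bash
python3 -c "
from h import *
st();im=env.get_image('wrist');layer(im,38,50);layer(im,24,36)"
```

```text
t 8.07 tcp [612.9 221.6 187.1] tooly 23.84 w 42.8 ff 0.0 F [ 0.5  0.1 -0.8] q [ 0.28  0.43  1.36 -0.    1.35 -0.13]
z 45.1 px [311.  66.] 2981 xy [617.2 343.3] size [ 22.3 130.2] ang 24.0
z 30.3 px [245.  12.] 2757 xy [531.  367.9] size [115.8  21.6] ang 23.6
z 30.3 px [330.  11.] 207 xy [610.6 403.7] size [ 9.4 20.2] ang 23.8
z 30.2 px [247. 113.] 2067 xy [571.9 277.1] size [115.6  21.9] ang 23.8
z 30.3 px [324. 113.] 164 xy [651.3 312.7] size [ 9.4 21.1] ang 27.5
```

Slat 1 lies at z 45 mm (top), 24.0°, within 2 mm of its place. Now slat 2.

Request:
send_rows(
  rows=[
    [[-8, -40, 0], -0.06, 0.5],
    [[-17, -80, 0], -0.16, 0.5],
    [[-26, -120, 0], -0.26, 0.5],
    [[-36, -160, 0], -0.36, 0.5],
    [[-46, -200, 0], -0.46, 0.5],
    [[-56, -240, 0], -0.56, 0.5],
    [[-66, -280, 0], -0.667, 0.5],
    [[-76, -320, 0], -0.667, 0.5],
    [[-86, -360, 0], -0.667, 0.5],
    [[-96, -400, 0], -0.667, 0.5],
    [[-106, -440, 0], -0.667, 0.5],
    [[-116, -480, -20], -0.667, 0.5],
    [[-125, -518, -50], -0.667, 0.5],
    [[-133, -545, -80], -0.667, 0.5],
    [[-133, -556, -115], -0.667, 0.5],
    [[-133, -556, -120], -0.667, 0.5],
    [[-133, -556, -120], -0.667, 0.5],
    [[-133, -556, -120], -0.667, 0.5],
    [[-133, -556, -120], -0.667, 0.5],
  ],
)

```text
time_s: 9.7
tcp_pos: [0.4816, -0.3295, 0.0673]
tool_rot: [0.001, 0.788, 0.615, 0.001]
ft_force: [0.2, 0.6, 1.7]
gripper_width: 0.0427
finger_force: 0.0
```

```bash
python3 -c "
from h import *
st();im=env.get_image('wrist');pale(im,.018)"
```

```text
t 9.7 tcp [ 481.6 -329.5   67.3] tooly -14.06 w 42.7 ff 0.0 F [0.2 0.6 1.7] q [-0.67  0.45  1.67  0.    1.02 -0.43]
pale px [258. 165.] bbox [244 110  30 171] xy [ 479.6 -330.7] size [149.5  22.6] ang 75.7
```

Request:
send_rows(
  rows=[
    [[-1, -1, -35], 0, 0.5],
    [[-1, -1, -60], 0, 0.5],
    [[-1, -1, -75], 0, 0.5],
    [[-1, -1, -83], 0, 0.5],
    [[-1, -1, -88], 0, 0.5],
    [[-1, -1, -88], 0, 0.5],
    [[-1, -1, -88], 0, 0.1],
    [[-1, -1, -88], 0, 0.1],
    [[-1, -1, -88], 0, 0.1],
    [[-1, -1, -88], 0, 0.1],
    [[-1, -1, -88], 0, 0.1],
    [[-1, -1, -88], 0, 0.1],
  ],
  grip_force=40,
)

```text
time_s: 10.75
tcp_pos: [0.4802, -0.3322, -0.0202]
tool_rot: [0.002, 0.789, 0.615, 0.001]
ft_force: [0.2, 1.0, 6.5]
gripper_width: 0.0207
finger_force: 39.9
```

```bash
python3 -c "
from h import *
st()"
```

```text
t 10.75 tcp [ 480.2 -332.2  -20.2] tooly -14.16 w 20.7 ff 39.9 F [0.2 1.  6.5] q [-0.68  0.57  1.74  0.    0.83 -0.43]
```

Request:
send_rows(
  rows=[
    [[0, 0, 15], 0, 0.1],
    [[0, 0, 40], 0, 0.1],
    [[0, 0, 80], 0, 0.1],
    [[0, 0, 120], 0, 0.1],
    [[3, 20, 160], 0, 0.1],
    [[8, 50, 190], 0.06, 0.1],
    [[14, 90, 200], 0.16, 0.1],
    [[21, 130, 200], 0.26, 0.1],
    [[28, 170, 200], 0.36, 0.1],
    [[35, 210, 200], 0.46, 0.1],
    [[42, 250, 200], 0.56, 0.1],
    [[49, 290, 200], 0.667, 0.1],
    [[56, 330, 200], 0.667, 0.1],
    [[63, 370, 200], 0.667, 0.1],
    [[70, 410, 200], 0.667, 0.1],
    [[77, 450, 200], 0.667, 0.1],
    [[82, 490, 200], 0.667, 0.1],
    [[86, 520, 200], 0.667, 0.1],
    [[86, 541, 200], 0.667, 0.1],
    [[86, 541, 200], 0.667, 0.1],
  ],
)

```text
time_s: 12.42
tcp_pos: [0.5649, 0.2142, 0.1783]
tool_rot: [-0.0, 0.542, 0.84, 0.001]
ft_force: [0.3, 0.0, -0.1]
gripper_width: 0.0205
finger_force: 39.3
```

Request:
send_rows(
  rows=[
    [[0, 0, 0], 0, 0.1],
    [[0, 0, 0], 0, 0.1],
    [[0, 0, 0], 0, 0.1],
  ],
)

```text
time_s: 12.67
tcp_pos: [0.5646, 0.2083, 0.1783]
tool_rot: [0.0, 0.545, 0.839, -0.0]
ft_force: [0.7, -0.3, 0.0]
gripper_width: 0.0207
finger_force: 39.3
```

```bash
python3 -c "
from h import *
st();im=env.get_image('wrist');layer(im,24,36);layer(im,38,50);layer(im,8,22,amin=60);layer(im,150,300,c=(566,209))"
```

```text
t 12.67 tcp [564.6 208.3 178.3] tooly 24.0 w 20.7 ff 39.3 F [ 0.7 -0.3  0. ] q [ 0.28  0.37  1.49 -0.    1.29 -0.14]
z 30.3 px [295.  17.] 2928 xy [531.2 368.5] size [116.5  22. ] ang 23.8
z 30.3 px [383.  17.] 164 xy [611.4 404.2] size [ 7.2 21.1] ang 25.9
z 30.2 px [314. 120.] 1250 xy [594.6 287.6] size [65.4 21.7] ang 23.9
z 45.1 px [362.  70.] 3311 xy [616.1 344.9] size [ 22.8 133.8] ang 23.8
z 15.3 px [262.   2.] 110 xy [493.6 370.8] size [21.8  4.5] ang 23.9
z 15.3 px [262.  70.] 1519 xy [520.3 310.3] size [21.5 76.7] ang 24.6
z 15.0 px [345.  70.] 525 xy [604.9 347.5] size [ 8.1 77.9] ang 25.2
z 14.6 px [339. 136.] 64 xy [633.1 284.3] size [ 6.9 10.9] ang 26.8
z 216.6 px [260. 215.] 9510 xy [559.3 219.3] size [ 22.7 126.5] ang 23.9
```

Request:
send_rows(
  rows=[
    [[-15, 35, -30], 0, 0.1],
    [[-30, 70, -60], 0, 0.1],
    [[-43, 95, -90], 0, 0.1],
    [[-43, 100, -115], 0, 0.1],
    [[-43, 100, -135], 0, 0.1],
    [[-43, 100, -150], 0, 0.1],
    [[-43, 100, -160], 0, 0.1],
    [[-43, 100, -166], 0, 0.1],
    [[-43, 100, -170], 0, 0.1],
    [[-43, 100, -172], 0, 0.1],
    [[-43, 100, -172], 0, 0.1],
    [[-43, 100, -172], 0, 0.1],
  ],
)

```text
time_s: 13.72
tcp_pos: [0.523, 0.3097, 0.0073]
tool_rot: [0.001, 0.544, 0.839, 0.001]
ft_force: [0.6, 0.6, -0.7]
gripper_width: 0.0211
finger_force: 39.3
```

```bash
python3 -c "
from h import *
st()"
```

```text
t 13.72 tcp [523.  309.7   7.3] tooly 24.02 w 21.1 ff 39.3 F [ 0.6  0.6 -0.7] q [0.47 0.55 1.67 0.   0.92 0.05]
```

Request:
send_rows(
  rows=[
    [[0, 0, -1], 0, 0.1],
    [[0, 0, -1], 0, 0.1],
    [[0, 0, -1], 0, 0.35],
    [[0, 0, -1], 0, 0.42],
    [[0, 0, -1], 0, 0.45],
    [[0, 0, 15], 0, 0.45],
    [[0, 0, 50], 0, 0.45],
    [[0, 0, 90], 0, 0.45],
    [[10, 0, 130], 0, 0.5],
    [[40, -40, 170], 0, 0.7],
    [[70, -80, 200], 0, 0.9],
    [[85, -120, 230], 0, 1],
    [[88, -140, 230], 0, 1],
    [[88, -140, 230], 0, 1],
    [[88, -140, 230], 0, 1],
  ],
)

```text
time_s: 14.97
tcp_pos: [0.6136, 0.1653, 0.2394]
tool_rot: [0.003, 0.546, 0.838, 0.001]
ft_force: [-0.5, 0.5, 0.6]
gripper_width: 0.0855
finger_force: 0.0
```

```bash
python3 -c "
from h import *
st();im=env.get_image('wrist');save(im,'w4.png');layer(im,24,36);layer(im,38,50)"
```

```text
t 14.97 tcp [613.6 165.3 239.4] tooly 23.8 w 85.5 ff 0.0 F [-0.5  0.5  0.6] q [ 0.2   0.37  1.33 -0.    1.44 -0.22]
z 30.2 px [225.  69.] 228 xy [525.6 256.6] size [14.2 22.1] ang 22.3
z 30.4 px [280.  68.] 1186 xy [588.9 285. ] size [77.6 21.3] ang 23.5
z 45.3 px [239.  43.] 1665 xy [534.2 285.3] size [22.1 93. ] ang 24.1
z 45.1 px [323.  43.] 1717 xy [624.9 325.9] size [22.3 93.8] ang 23.9
```

View pics/w4.png

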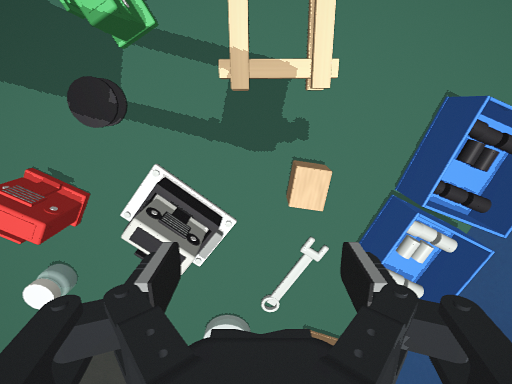

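Both slats are flat at z 45 mm (px (239,43) and (323,43)), 99.4 mm apart at 24° and square on the layer below. Now above the grey cassette at px (178,220), with the jaw line along its y at 75°.

Request:
send_rows(
  rows=[
    [[-20, -35, -10], 0.1, 1],
    [[-40, -70, -20], 0.2, 1],
    [[-60, -105, -40], 0.32, 1],
    [[-78, -140, -55], 0.44, 1],
    [[-78, -140, -55], 0.56, 1],
    [[-78, -140, -55], 0.68, 1],
    [[-78, -140, -55], 0.8, 1],
    [[-78, -140, -55], 0.89, 1],
    [[-78, -140, -55], 0.89, 1],
    [[-78, -140, -55], 0.89, 1],
    [[-78, -140, -55], 0.89, 1],
  ],
)

```text
time_s: 15.93
tcp_pos: [0.5314, 0.0304, 0.1807]
tool_rot: [-0.001, 0.131, 0.991, 0.0]
ft_force: [0.1, 0.4, -0.6]
gripper_width: 0.0852
finger_force: 0.0
```

```bash
python3 -c "
from h import *
st();im=env.get_image('wrist');save(im,'w5.png')
C=cloud(im)*1000;hs=cv2.cvtColor(im['frame'],cv2.COLOR_RGB2HSV)
near=(np.hypot(C[...,0]-535,C[...,1]-27)<85)&(im['z_map']>0)
for n,lo,hi,ex in (('body',96,104,hs[...,2]>0),('catch',88,96.0,hs[...,2]>0),('pocket',40,48,hs[...,2]<110),('plate',5,12,(hs[...,1]<60)&(hs[...,2]>130))):
  k=near&(C[...,2]>lo)&(C[...,2]<hi)&ex
  k=cv2.morphologyEx(k.astype(np.uint8),cv2.MORPH_OPEN,np.ones((2,2)))>0
  if k.sum()<10: continue
  r=cv2.minAreaRect(C[k][:,:2].astype(np.float32));print(n,k.sum(),np.round(r[0],1),np.round(r[1],1),round(r[2],1),C[k][:,2].mean().round(1), np.argwhere(k).mean(0).round())
"
```

```text
t 15.93 tcp [531.4  30.4 180.7] tooly 74.98 w 85.2 ff 0.0 F [ 0.1  0.4 -0.6] q [-0.02  0.27  1.63  0.    1.24 -1.33]
body 3174 [542.6  29.3] [ 44.6 177.1] 74.6 98.3 [192. 260.]
catch 398 [515.7  34.4] [ 73.3 122.5] 76.1 89.2 [192. 260.]
pocket 2007 [530.7  33. ] [ 94.5 152.1] 74.9 44.7 [169. 260.]
plate 1686 [535.4  31.7] [103.7 161.9] 77.6 9.3 [129. 260.]
```

View pics/w5.png

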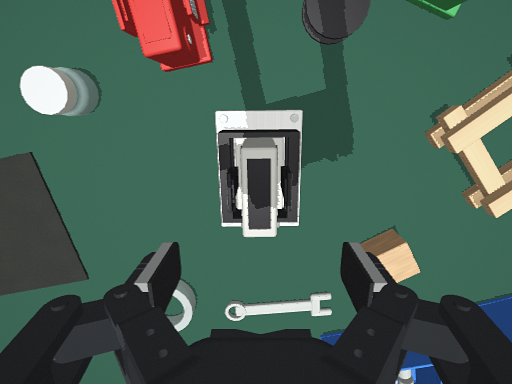

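The cassette is at px (259,187), in line with the jaws and in the middle of the plate (216–302, 110–226). The depth masks picked up some finger pixels, so I'll redo the fit on the crop only.

```bash
python3 -c "
from h import *
im=env.get_image('wrist');C=cloud(im)*1000
b=np.zeros(C.shape[:2],bool);b[105:240,205:312]=1;hs=cv2.cvtColor(im['frame'],cv2.COLOR_RGB2HSV)
for n,lo,hi in (('top',94,108),('catchtop',84,98),('pocket',40,48),('plate',4,12)):
  k=b&(C[...,2]>lo)&(C[...,2]<hi)
  if n=='plate': k&=(hs[...,1]<60)&(hs[...,2]>130)
  if n=='catchtop': k&=hs[...,2]<70
  k=cv2.morphologyEx(k.astype(np.uint8),cv2.MORPH_OPEN,np.ones((2,2)))>0
  if k.sum()<10: continue
  r=cv2.minAreaRect(C[k][:,:2].astype(np.float32));print(n,k.sum(),np.round(r[0],1),np.round(r[1],1),round(r[2],1),C[k][:,2].mean().round(1))
st()"
```

```text
top 3292 [543.7  29.5] [ 67.2 177.8] 82.7 98.0
catchtop 376 [516.2  35.5] [ 70.7 122.6] 76.0 88.4
pocket 2138 [531.4  33. ] [ 99.1 153.1] 74.0 43.3
plate 1793 [534.6  30.6] [105.3 160.6] 75.4 9.5
t 16.03 tcp [531.7  30.1 180.9] tooly 75.01 w 85.7 ff 0.0 F [-0.2  0.5  0.8] q [-0.02  0.27  1.63  0.    1.24 -1.33]
```

```bash
python3 -c "
from h import *
im=env.get_image('wrist')
for n,z,pts in (('plate',.008,((216,110),(302,110),(301,226),(221,226))),('plate lr',.008,((218,168),(301,168)))): 
  P=np.array([ray(im,*p,z)[:2]*1000 for p in pts]);print(n,P.round(0).tolist(),P.mean(0).round(1))
C=cloud(im)*1000
for r in (160,180,200,220):
  z=C[r,:,2];k=[u for u in range(225,295) if 97<z[u]<103];a=ray(im,k[0]-.5,r,.1)*1000;c=ray(im,k[-1]+.5,r,.1)*1000;print(r,k[0],k[-1],((a+c)/2)[:2].round(1),np.linalg.norm(a-c).round(1))
z=C[:,259,2];k=[r for r in range(100,260) if 97<z[r]<103];print(k[0],k[-1],ray(im,259,k[0],.1)[:2]*1000,ray(im,259,k[-1],.1)[:2]*1000)
"
```

```text
plate [[450.0, -2.0], [476.0, 96.0], [622.0, 63.0], [594.0, -41.0]] [535.7  29.1]
plate lr [[517.0, -21.0], [544.0, 80.0]] [530.9  29.7]
160 241 277 [503.6  36.7] 33.7
180 241 277 [521.8  31.8] 34.4
200 242 276 [540.8  26.7] 33.3
220 243 276 [560.9  21.8] 33.1
147 236 [492.193133    39.81473587] [577.40668218  16.78608198]
```

The cassette's centre is at (535, 28.3): body 33.5 mm wide, 88 mm long, axis −15°, and the plate centre agrees. Pad height is 80 mm, so TCP z is about 30. I'll go down and pinch.

Request:
send_rows(
  rows=[
    [[3, -2, -30], 0, 1],
    [[3, -2, -60], 0, 1],
    [[3, -2, -90], 0, 1],
    [[3, -2, -115], 0, 1],
    [[3, -2, -132], 0, 1],
    [[3, -2, -143], 0, 1],
    [[3, -2, -150], 0, 1],
    [[3, -2, -150], 0, 1],
    [[3, -2, -150], 0, 1],
  ],
)

```text
time_s: 16.83
tcp_pos: [0.5351, 0.0277, 0.0312]
tool_rot: [-0.0, 0.13, 0.991, -0.0]
ft_force: [-0.2, -0.4, 0.7]
gripper_width: 0.0852
finger_force: 0.0
```

```bash
python3 -c "
from h import *
st();im=env.get_image('wrist');save(im,'w6.png')
C=cloud(im)*1000
for u in (128,140,150,160,170,350,360,370,380,390): print(u,[(r,int(C[r,u,2])) for r in range(200,300,10)])"
```

```text
t 16.83 tcp [535.1  27.7  31.2] tooly 75.04 w 85.2 ff 0.0 F [-0.2 -0.4  0.7] q [-0.03  0.45  1.81  0.    0.89 -1.34]
128 [(200, 0), (210, -1), (220, 0), (230, 0), (240, 0), (250, 0), (260, 1), (270, 0), (280, 100), (290, 114)]
140 [(200, 0), (210, 0), (220, 0), (230, 0), (240, 0), (250, 0), (260, 0), (270, 92), (280, 105), (290, 112)]
150 [(200, 0), (210, 0), (220, 0), (230, 0), (240, 0), (250, 0), (260, 89), (270, 99), (280, 104), (290, 106)]
160 [(200, 0), (210, 0), (220, 0), (230, 0), (240, 0), (250, 81), (260, 91), (270, 97), (280, 99), (290, 98)]
170 [(200, 0), (210, 1), (220, 0), (230, 0), (240, 0), (250, 81), (260, 84), (270, 85), (280, 88), (290, 89)]
350 [(200, 0), (210, 0), (220, 1), (230, 0), (240, 0), (250, 81), (260, 83), (270, 85), (280, 85), (290, 88)]
360 [(200, 0), (210, 0), (220, -1), (230, 0), (240, 0), (250, 81), (260, 89), (270, 96), (280, 97), (290, 99)]
370 [(200, 0), (210, 0), (220, 0), (230, 0), (240, 0), (250, 0), (260, 91), (270, 98), (280, 105), (290, 107)]
380 [(200, 0), (210, 1), (220, 0), (230, 0), (240, 0), (250, 0), (260, 0), (270, 92), (280, 105), (290, 112)]
390 [(200, 0), (210, 0), (220, 0), (230, 0), (240, 0), (250, 0), (260, 0), (270, 0), (280, 100), (290, 112)]
```

View pics/w6.png

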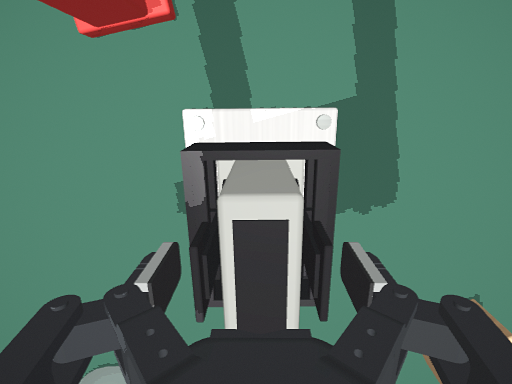

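The fingers straddle the cassette symmetrically, with the catches at px (200,270) and (322,270). The open tips are at z≈77 and will drop to about 67 when closed, which covers the 66–94 pads. Pinch now.

Request:
send_rows(
  rows=[
    [[0, 0, 0], 0, 0.7],
    [[0, 0, 0], 0, 0.6],
    [[0, 0, 0], 0, 0.3],
    [[0, 0, 0], 0, 0.3],
    [[0, 0, 0], 0, 0.3],
    [[0, 0, 0], 0, 0.3],
    [[0, 0, 0], 0, 0.3],
    [[0, 0, 0], 0, 0.3],
  ],
  grip_force=60,
)

```text
time_s: 17.55
tcp_pos: [0.5363, 0.0276, 0.0341]
tool_rot: [0.002, 0.13, 0.992, 0.0]
ft_force: [-2.9, 1.0, 16.7]
gripper_width: 0.0415
finger_force: 59.7
```

```bash
python3 -c "
from h import *
st()"
```

```text
t 17.55 tcp [536.3  27.6  34.1] tooly 75.09 w 41.5 ff 59.7 F [-2.9  1.  16.7] q [-0.03  0.44  1.8  -0.    0.89 -1.34]
```

Width is 41.5 mm where 47–48 is expected, with 17 N upward. Something's off, so I'll look before lifting.

```bash
python3 -c "
from h import *
im=env.get_image('wrist');save(im,'w7.png',(130,120,390,384),2.2)
C=cloud(im)*1000
for u in (190,196,202,208,214,220,300,306,312,318,324): print(u,[(r,*C[r,u].astype(int).tolist()) for r in range(225,330,15)])"
```

```text
190 [(225, 519, -12, 44), (240, 529, -16, 43), (255, 561, -38, 0), (270, 515, 3, 104), (285, 517, 5, 112), (300, 513, 9, 126), (315, 513, 11, 134)]
196 [(225, 520, -9, 44), (240, 530, -12, 43), (255, 521, 0, 82), (270, 517, 5, 102), (285, 518, 7, 111), (300, 513, 12, 127), (315, 460, 47, 201)]
202 [(225, 521, -5, 43), (240, 531, -9, 43), (255, 518, 4, 89), (270, 518, 7, 102), (285, 518, 9, 112), (300, 514, 13, 127), (315, 514, 15, 134)]
208 [(225, 522, -2, 43), (240, 510, 10, 92), (255, 516, 9, 94), (270, 521, 8, 98), (285, 526, 7, 101), (300, 515, 15, 127), (315, 515, 17, 134)]
214 [(225, 510, 11, 77), (240, 511, 13, 91), (255, 517, 11, 93), (270, 523, 9, 95), (285, 530, 7, 96), (300, 536, 6, 99), (315, 548, 1, 94)]
220 [(225, 502, 19, 98), (240, 508, 17, 98), (255, 521, 11, 86), (270, 528, 10, 88), (285, 537, 6, 86), (300, 543, 5, 90), (315, 625, -33, 0)]
300 [(225, 511, 51, 98), (240, 517, 49, 98), (255, 531, 48, 87), (270, 539, 46, 86), (285, 547, 44, 86), (300, 557, 42, 86), (315, 643, 35, 1)]
306 [(225, 521, 54, 77), (240, 521, 52, 92), (255, 528, 50, 93), (270, 535, 49, 93), (285, 543, 47, 93), (300, 549, 45, 96), (315, 560, 44, 93)]
312 [(225, 539, 60, 44), (240, 521, 54, 93), (255, 528, 53, 93), (270, 532, 51, 98), (285, 539, 50, 99), (300, 523, 48, 127), (315, 522, 47, 134)]
318 [(225, 540, 64, 43), (240, 550, 61, 43), (255, 532, 56, 88), (270, 530, 53, 102), (285, 529, 52, 112), (300, 524, 50, 127), (315, 523, 48, 134)]
324 [(225, 541, 67, 43), (240, 551, 65, 44), (255, 537, 59, 81), (270, 530, 56, 103), (285, 530, 54, 112), (300, 524, 52, 127), (315, 524, 50, 133)]
```

View pics/w7.png

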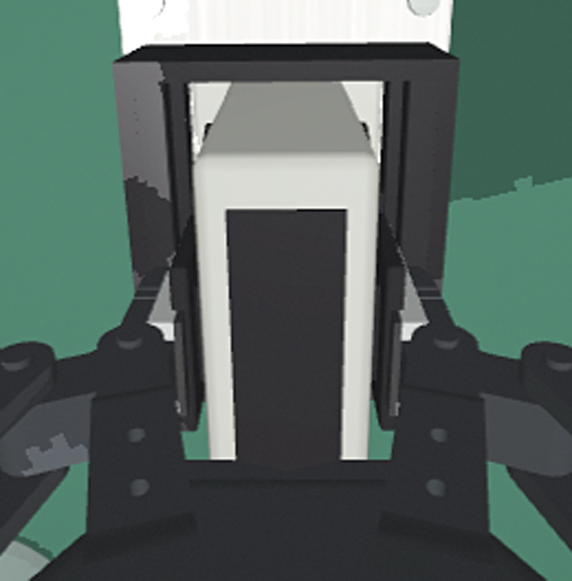

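Both catches are pressed against the body: px (180,360) and (390,360) in the crop, outer faces about 46–48 mm apart, with the pads over them. The upward force comes from the fingers swinging forward as they close. I'll start with a small test lift.

Request:
send_rows(
  rows=[
    [[0, 0, 2], 0, 0.3],
    [[0, 0, 4], 0, 0.3],
    [[0, 0, 6], 0, 0.3],
    [[0, 0, 8], 0, 0.3],
    [[0, 0, 8], 0, 0.3],
    [[0, 0, 8], 0, 0.3],
  ],
)

```text
time_s: 18.1
tcp_pos: [0.5348, 0.0276, 0.039]
tool_rot: [-0.0, 0.13, 0.992, -0.0]
ft_force: [-0.2, -0.7, -2.9]
gripper_width: 0.0411
finger_force: 61.3
```

```bash
python3 -c "
from h import *
st();im=env.get_image('wrist');C=cloud(im)*1000;print([(r,C[r,245:280,2].mean().round(1)) for r in (205,215,230,260)])"
```

```text
t 18.1 tcp [534.8  27.6  39. ] tooly 75.05 w 41.1 ff 61.3 F [-0.2 -0.7 -2.9] q [-0.03  0.44  1.8  -0.    0.91 -1.34]
[(205, np.float64(105.0)), (215, np.float64(108.4)), (230, np.float64(105.6)), (260, np.float64(105.6))]
```

The cassette rose past the 2–3 mm catch play and only its weight (about 3 N) hangs on the wrist, so the catches are free. Straight lift next.

Request:
send_rows(
  rows=[
    [[0, 0, 3], 0, 0.3],
    [[0, 0, 8], 0, 0.3],
    [[0, 0, 14], 0, 0.3],
    [[0, 0, 21], 0, 0.3],
    [[0, 0, 29], 0, 0.3],
    [[0, 0, 37], 0, 0.3],
    [[0, 0, 46], 0, 0.3],
    [[0, 0, 56], 0, 0.3],
    [[0, 0, 66], 0, 0.3],
    [[0, 0, 76], 0, 0.3],
    [[0, 0, 84], 0, 0.3],
    [[0, 0, 90], 0, 0.3],
    [[0, 0, 90], 0, 0.3],
    [[0, 0, 90], 0, 0.3],
  ],
)

```text
time_s: 19.32
tcp_pos: [0.5351, 0.0276, 0.1296]
tool_rot: [0.0, 0.13, 0.992, 0.0]
ft_force: [-0.4, 0.0, -2.8]
gripper_width: 0.0407
finger_force: 61.3
```

```bash
python3 -c "
from h import *
st();im=env.get_image('wrist');C=cloud(im)*1000;print([(r,C[r,245:280,2].mean().round(1)) for r in (205,215,230,260)])"
```

```text
t 19.32 tcp [535.1  27.6 129.6] tooly 75.05 w 40.7 ff 61.3 F [-0.4  0.  -2.8] q [-0.03  0.32  1.7   0.    1.12 -1.34]
[(205, np.float64(195.4)), (215, np.float64(196.2)), (230, np.float64(196.0)), (260, np.float64(199.0))]
```

The cassette is out and hangs level with no slip. I'll carry it over the crib's middle.

Request:
send_rows(
  rows=[
    [[0, 4, 0], 0, 0.3],
    [[1, 12, 0], 0, 0.3],
    [[3, 25, 0], 0, 0.3],
    [[5, 43, 0], 0, 0.3],
    [[7, 63, 0], 0, 0.3],
    [[9, 84, 0], 0, 0.3],
    [[11, 105, 0], 0, 0.3],
    [[13, 126, 0], 0, 0.3],
    [[15, 147, 0], 0, 0.3],
    [[18, 168, 0], 0, 0.3],
    [[20, 189, 0], 0, 0.3],
    [[22, 210, 0], 0, 0.3],
    [[24, 231, 0], 0, 0.3],
    [[26, 252, 0], 0, 0.3],
    [[29, 271, 0], 0, 0.3],
    [[30, 286, 0], 0, 0.3],
    [[31, 296, 0], 0, 0.3],
    [[32, 302, 0], 0, 0.3],
    [[32, 302, 0], 0, 0.3],
    [[32, 302, 0], 0, 0.3],
  ],
)

```text
time_s: 21.03
tcp_pos: [0.5666, 0.3292, 0.1289]
tool_rot: [-0.0, 0.13, 0.992, -0.001]
ft_force: [-0.7, 0.1, -2.3]
gripper_width: 0.041
finger_force: 61.2
```

```bash
python3 -c "
from h import *
st();im=env.get_image('wrist');C=cloud(im)*1000;print([(r,C[r,245:280,2].mean().round(1)) for r in (205,215,230,260)])
layer(im,38,50);layer(im,24,36)
im=env.get_image('scene');save(im,'s2.png',(230,150,420,330),3)
C=cloud(im)*1000;k=(np.hypot(C[...,0]-567,C[...,1]-330)<55)&(C[...,2]>60)&(C[...,2]<215);h=np.sort(C[k][:,2]);print(h[:5],h[-1]);"
```

```text
t 21.03 tcp [566.6 329.2 128.9] tooly 75.08 w 41.0 ff 61.2 F [-0.7  0.1 -2.3] q [ 0.46  0.48  1.43 -0.    1.23 -0.85]
[(205, np.float64(194.8)), (215, np.float64(195.3)), (230, np.float64(195.5)), (260, np.float64(195.5))]
z 45.2 px [233. 145.] 3653 xy [522.7 310.7] size [ 22.1 150. ] ang 24.0
z 44.8 px [331. 199.] 1463 xy [595.6 391.2] size [22.7 63.5] ang 24.1
z 30.2 px [257.  97.] 436 xy [485.1 348.2] size [16.  21.9] ang 23.5
z 30.3 px [303. 155.] 1581 xy [548.8 376.7] size [76.9 22.2] ang 23.8
z 29.9 px [179. 164.] 372 xy [525.7 257.2] size [15.8 22.3] ang 24.3
z 29.9 px [208. 198.] 519 xy [569.4 277.1] size [33.1 22.5] ang 25.7
[102.48495809 104.82174022 105.11012419 105.22633647 105.64541877] 214.8210600974034
```

View pics/s2.png

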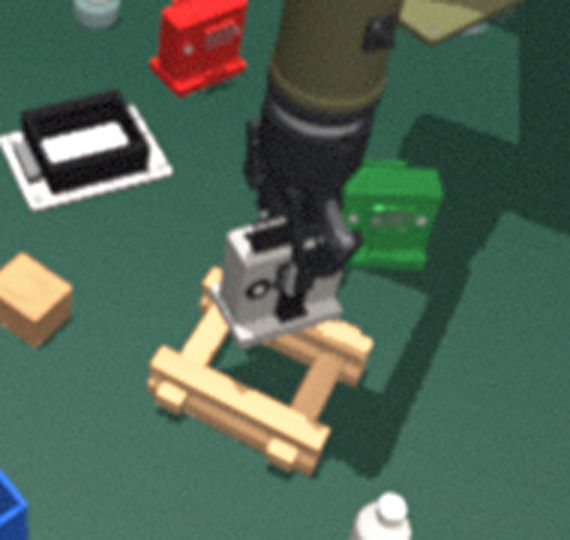

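The view shows the finished crib, the empty dock at crop (85,140) and the cassette held upright over the crib. Its underside is at about 104 mm, roughly 59 mm above the crib top. I'll lower it 20 mm to about 4 cm and let it settle.

Request:
send_rows(
  rows=[
    [[0, 1, -3], 0, 0.3],
    [[0, 1, -8], 0, 0.3],
    [[0, 1, -13], 0, 0.3],
    [[0, 1, -17], 0, 0.3],
    [[0, 1, -20], 0, 0.3],
    [[0, 1, -20], 0, 0.3],
    [[0, 1, -20], 0, 0.3],
    [[0, 1, -20], 0, 0.3],
    [[0, 1, -20], 0, 0.3],
    [[0, 1, -20], 0, 0.3],
    [[0, 1, -20], 0, 0.3],
    [[0, 1, -20], 0, 0.3],
  ],
)

```text
time_s: 22.13
tcp_pos: [0.567, 0.3307, 0.1094]
tool_rot: [0.0, 0.13, 0.992, 0.0]
ft_force: [0.4, 0.1, -2.1]
gripper_width: 0.0412
finger_force: 61.2
```

```bash
python3 -c "
from h import *
st();print(env.read_state()['qd'].round(3))
im=env.get_image('wrist');C=cloud(im)*1000;print([(r,C[r,245:280,2].mean().round(1)) for r in (215,230,260)])
print(env.hand_in())"
```

```text
t 22.13 tcp [567.  330.7 109.4] tooly 75.06 w 41.2 ff 61.2 F [ 0.4  0.1 -2.1] q [ 0.46  0.5   1.45  0.    1.19 -0.85]
[-0.     0.001 -0.    -0.     0.     0.003]
[(215, np.float64(175.8)), (230, np.float64(176.0)), (260, np.float64(178.9))]
the job is handed in; nothing more can be done
None
```

Handed in at 22 s: both slats are flat on the crib within about 2.5 mm of their places, and the pinched cassette is upright and at rest about 4 cm above the crib's middle; the one odd reading is the gripper width, 41 mm where 48 was expected.

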